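# Close the glaze bottle and snap its overcap on

### The arm

A 6-joint arm with a two-finger parallel gripper is mounted at the origin on the work surface. World frame = base frame: x ahead of the robot, y to its left, z up, the work surface at z = 0. Lengths are in m, angles in rad, forces in N, time in s.
With the tool pointing down it reaches from about 0.4 to 0.825 m from the base axis. Payload 7 kg.
Tool frame: the origin (TCP) lies at the very end of the fingers, on their centre line; the grasp point (between the pads) lies 19 mm behind it; z points along the fingers, y is the line along which they close (so a half turn about z gives the same grasp; the last joint's range is limited). The gripper opens to 88 mm and grips with 3 to 60 N. Pads are 19 mm wide; open, the fingers measure 130 mm over their backs; the gripper's body (78 mm by 193 mm) begins 47 mm behind the grasp point.
Start: joints at [1.524, 0.359, 0.012, 0, -1.224, -0.288], TCP at [0.222, 0.637, 0.227] pointing down, gripper open.
Joint ranges: [-3.07, 3.07], [-1.43, 2.12], [-1.02, 1.25], [-3.03, 1.67], [-3.05, -0], [-3.03, 3.03]. Speed limits (rad/s): [2.39, 2.39, 3.01, 3.14, 3.14, 3.14].

### API

Orientations are given as [roll, pitch, yaw] about the fixed x, y, z axes, in that order (R = Rz(yaw) Ry(pitch) Rx(roll)).
In Python, from station import arm, vision gives the robot as it stands. The module is installed in compiled form; this text tells all that it offers.
- The arm moves only by the tool jog_arm, never from a script. Its argument "steps" is a list that holds one entry, the list of rows, each a list of 7 numbers: the closure in counts, from 0 (fully open) to 255 (shut), then the shift along the tool's x, y, z scaled (see below), then the turn, a rotation vector about the tool's x, y, z scaled (see below). In form: [[[grip, dx, dy, dz, rx, ry, rz], ...]]. A call has 1 to 8 rows; each row is the pose to reach, as a shift and turn from the pose commanded when the call began, along the tool's axes at that moment; what a row does not reach only later rows make up. The controller multiplies each number of a shift by 250 mm and each number of a turn by 45 degrees. A row lasts 1/10 s, in which the tool goes at most 50 mm and 8.59 degrees, less where a joint would pass 70% of its speed; a pose out of reach is approached as far as the arm can. A call with a number of a shift or a turn outside -1 to 1 is refused whole. A call with a gripper value outside its range is refused whole. The fingers move at their own pace and stop on an object; "newtons" is the grip in N (left out, the last holds). Time passes only in rows, so rows that repeat a pose let the fingers close. It gives the time, the measured TCP pose, the force, the opening and the grip force at its end, in the units of the state.
- arm.get_state(): the state, without advancing time (a new reading comes with each control period).
- vision.grab_frame(name): name is "side" or "top" or "wrist"; returns a dict with "color" (384x512x3 uint8, red, green, blue), "vfov" (degrees; the focal length in pixels is half the picture's height over the tangent of half this angle, whatever the lens; pixels are square), "cx", "cy" (the principal point, pixels), "k1" (the pictures are not rectified: a ray, as slopes to the right and down, at radius r is drawn at 1 + k1 r^2 times it, then the intrinsics apply), "extrinsics" (4x4, takes a point from world to camera coordinates). Camera axes: x right, y down, z forward; pixel columns grow to the right and rows downward; lengths in m; the calibration is good to about 2 mm. A picture is of the moment at which its call begins. There is no depth.
- arm.job_done(): hands the job in; it is judged then, once.
The state is a dict: "t": time; "q": joint angles; "qd": joint speeds; "joint_efforts": joint torques, N m; "eef_pos": TCP position; "ee_rot": TCP orientation; "force": force on the tool from outside, world axes, zero at the start; "moment": the same for the moment, N m; "width": finger opening in m; "gripper_force": force on a finger pad.
Only numpy, scipy, OpenCV 4.12 (cv2) and the standard library are available. Lean on these libraries where they do the work, as an engineer would, in place of code of your own. Each camera call takes 0.05 s, during which the arm holds its last target. There are 200 camera calls.

### The job

Close the open glaze bottle ready for the shelf: first screw its twist spout clockwise until it is fully shut, then fit the loose black overcap straight over the spout and press it down until it snaps home, with its rim flat on the bottle's shoulder. The job ends holding, so finish with the cap still in the fingers and still being pressed firmly down, the bottle standing upright on the bench; leave the capped bottle, the bowl and the wooden tool where they are.

Things in the scene. Friction and masses are not known exactly. Their poses are not given: they have to be found in the camera images.
- bottle: The open glaze bottle: loose, upright, about 0.9 kg, round (yaw does not matter). White body 76 mm across with a paper band, flat shoulder 120 mm above its underside (flat out to 28 mm from the axis); above that the collar and the twist spout. Origin: centre of the underside; z up along its axis. On the bench it resists a twist of only about 0.15 N m; turning with the spout does it no harm.
- collar (a point): Centre of the bottle's shoulder, 120 mm above its underside: the snapped-on overcap's rim rests here. From here up stands the grey snap collar: 34 mm across up to 17 mm, then tapering to 26 mm across at 23 mm. Four small sprung lugs stick out of it, centred 10.6 mm above this point, to 21 mm from the axis.
- spout (a joint): How far the bottle's twist spout is turned open, rad: 0 is fully shut (a hard stop), 1.6 the most; it starts 0.8 to 1.5 open. Turning it clockwise, seen from above, shuts it (the value falls) against a friction of 0.05 N m; it does not rise or sink. A small ridge at the foot of the spout lines up with one on the collar's taper when it is shut.
- spout_tip (a point): Top of the spout's nozzle, on the bottle's axis, 179 mm above the bottle's underside. The spout's ribbed round grip, 23 mm across and 24 mm tall, stands right on the collar, from 36 to 12 mm below this point; the nozzle above it is 15 mm across, narrowing to 8. The grip can be taken across its diameter from above at any yaw.
- cap: The loose overcap: black plastic, about 30 g, round (yaw does not matter), 49 mm across outside and 65 mm tall, flat closed top, hollow and open below, standing mouth down on the bench. Origin: centre of its open rim; z up towards its top. Inside 43 mm wide and 61.5 mm deep, with a snap ridge 5 mm above the rim that leaves 37 mm.
- cap_top (a point): Centre of the overcap's top, 65 mm above its rim. Pushed onto the bottle, its ridge meets the lugs with the rim about 11 mm above the shoulder; the push needed grows to about 8 to 11 N near 7 mm, then suddenly drops as the lugs pass the ridge and draw the cap down (by up to 10 N), until its rim stops hard on the shoulder.
- capped_bottle: Bystander: a second bottle of the same kind that already wears its black overcap, 76 mm in diameter and 185 mm tall, loose. Origin at the centre of its underside.
- bowl: Bystander: a small terracotta bowl, 104 mm across and 48 mm high. Origin at the centre of its underside.
- wood_tool: Bystander: a flat wooden modelling tool, 150 mm long, 26 mm wide and 10 mm high, lying on the bench. Origin on the bench under it, x along it.
- banding_wheel: Bystander: a heavy banding wheel fixed to the bench at the robot's right, turntable 210 mm across, with a big clay pot on it, 295 mm high in all. Origin at the centre of its foot.
- table: The wooden studio bench that everything stands on, its top at z = 0. Origin in the middle of its top.
Things that resemble listed ones, but are neither listed nor needed, are in the scene too. What is shaped like the bottle but purple or red is not meant.

How it is judged:
On the way, in this order (a step that is already met when the one before it is completed fails the run):
1. the spout is screwed shut, with the overcap not yet over it (value of joint spout below 0.12 rad and horizontal distance between cap and bottle above 0.05 m), for 0.1 s.
2. the overcap is snapped down to the bottle's shoulder (z of cap in the frame of bottle below 0.1215 m and horizontal distance between cap and bottle below 0.004 m and angle between the z axis of cap and the z axis of bottle, either way round below 0.07 rad), for 0.2 s.
At the end, for the whole second after the job is handed in: Through the last second: spout shut (0.15 rad), overcap snapped home (rim within 1.5 mm of the shoulder, centred within 4 mm, straight within 0.07 rad), held in the fingers and pressed down so that the bottle loads the bench with over 13 N (it weighs about 9 N); bottle upright and still (all of step 2 and value of joint spout below 0.15 rad and z of cap in the frame of bottle above 0.116 m and contact force between cap and bottle above 4 N and contact force between bottle and table above 13 N and contact force between the fingers and cap above 1 N and height (world z) of bottle below 0.004 m and angle between bottle's own z axis and vertical below 0.06 rad and linear speed of bottle below 0.02 m/s); the arm keeps its last pose, push and grip.
It fails at once if the glaze bottle is tipped (angle between bottle's own z axis and vertical above 0.35 rad).
It fails at once if a bystander is shifted by more than 20 mm (distance of any of capped_bottle, bowl, wood_tool from where it was at the start of the episode above 0.02 m).
It also fails if it takes over 64 s, if anything falls off the work surface, if the arm or the gripper's body presses on something with over 40 N, if the wrist force passes 120 N, or if a joint passes its speed limit or range.

## Working session

There is one attempt and no reset: what is moved stays moved. The work goes in short steps, Python scripts to look and compute and a tool call to move; the robot and the scene stay as the last step left them, time stands still between calls to the robot, and variables do not carry over. Pictures are saved under pics/ and viewed, at most 10 in all, crops included, and the job is handed in when it is done.

Besides the shell and the picture viewer there is one more tool, called after "Call:" by a JSON object that holds its "api" and its "payload". jog_arm: Moves the arm, as the interface text tells. Its arguments: {"type":"object","properties":{"steps":{"type":"array","items":{"type":"array","items":{"type":"array","items":{"type":"number"}}}},"newtons":{"type":"number"}},"required":["steps"]}

```bash
mkdir -p pics; cat > h.py <<'E'
import numpy as np, cv2
from station import arm, vision
def grab(n, save=None):
    f=vision.grab_frame(n)
    if save: cv2.imwrite('pics/'+save+'.png', f['color'][:,:,::-1])
    return f
def K(f):
    F=f['color'].shape[0]/2/np.tan(np.radians(f['vfov'])/2)
    return np.array([[F,0,f['cx']],[0,F,f['cy']],[0,0,1.]]), np.array([f['k1'],0,0,0,0.])
def ray(f,u,v):
    k,d=K(f); p=cv2.undistortPoints(np.array([[[u,v]]],float),k,d)[0,0]
    E=np.array(f['extrinsics']); R=E[:3,:3]; t=E[:3,3]
    return -R.T@t, R.T@np.array([p[0],p[1],1])
def onz(f,u,v,z):
    o,d=ray(f,u,v); return o+d*(z-o[2])/d[2]
def proj(f,P):
    k,d=K(f);E=np.array(f['extrinsics'])
    return cv2.projectPoints(np.array([P],float),cv2.Rodrigues(E[:3,:3])[0],E[:3,3],k,d)[0][0,0]
E
python3 - <<'E'
from h import *
a=[grab(n) for n in ("top","side")]
for n,f in zip(("top","side"),a):
    cv2.imwrite(f'pics/{n}0.png',f['color'][:,:,::-1]); print(n,f['vfov'],f['cx'],f['cy'],f['k1'],np.round(ray(f,256,192),3).tolist())
s=arm.get_state(); print(s['t'],s['eef_pos'],s['ee_rot'],s['width'])
E
```

```text
top 56.59982148365917 245.6253825346285 186.35670813728478 0.02367880570603662 [[0.4, -0.111, 1.111], [0.16, -0.029, -0.987]]
side 50.27486269787788 257.1635755055067 189.50770025172673 -0.07440426312402201 [[0.933, -1.024, 0.875], [-0.306, 0.74, -0.599]]
0.1 [0.22165469 0.63711698 0.22571077] [ 3.14011255e+00 -1.51763762e-04 -3.34857023e-01] 0.0877705160935349
```

View pics/top0.png

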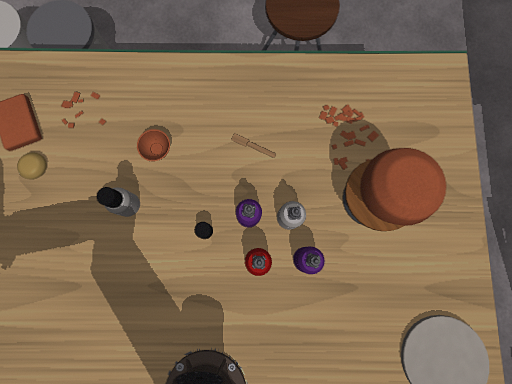

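View pics/side0.png

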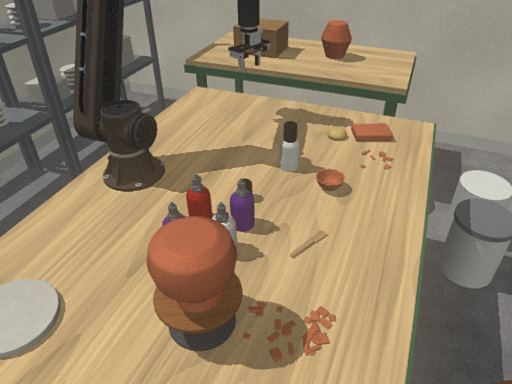

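Bottle candidates in the top view: white open (291,214), capped white (110,198), purple (249,212) and (309,260), red (258,262). I choose white open (291,214). Cap candidates: loose black (204,230) and the one already fitted on the capped bottle (108,197). I choose (204,230). One crop to check both choices, plus measurements.

```bash
python3 - <<'E'
from h import *
f=grab("top"); c=f['color']
cv2.imwrite('pics/crop.png',cv2.resize(c[190:280,185:335,::-1],None,fx=5,fy=5,interpolation=cv2.INTER_CUBIC))
hsv=cv2.cvtColor(c,cv2.COLOR_RGB2HSV)
def cen(m,x0,x1,y0,y1):
    z=np.zeros_like(m);z[y0:y1,x0:x1]=m[y0:y1,x0:x1]
    n,l,s,ce=cv2.connectedComponentsWithStats(z); i=1+s[1:,4].argmax(); return ce[i],s[i]
ce,s=cen((hsv[...,2]<45).astype('uint8'),190,220,215,245); print('cap',ce,s,onz(f,*ce,.05))
ce,s=cen(((hsv[...,1]<50)&(hsv[...,2]>130)).astype('uint8'),270,315,195,235); print('white',ce,s,onz(f,*ce,.12))
print('tip guess', onz(f,293,211,.179), onz(f,291.5,214.5,.12))
for n,u,v,z in (('purpleL',249,212,.12),('red',258,262,.12),('purpleR',309,260,.12),('capped',108,197,.185),('bowl',154,144,.04),('tool',254,145,0)): print(n,onz(f,u,v,z).round(3))
E
```

```text
cap [203.33474576 229.83050847] [195 222  18  17 236] [0.45747085 0.01352127 0.05      ]
white [294.17964072 218.26946108] [284 206  21  21 167] [ 0.48732181 -0.24606222  0.12      ]
tip guess [ 0.501167   -0.23526858  0.179     ] [ 0.49775024 -0.23879648  0.12      ]
purpleL [ 0.504 -0.121  0.12 ]
red [ 0.368 -0.146  0.12 ]
purpleR [ 0.374 -0.284  0.12 ]
capped [0.534 0.249 0.185]
bowl [0.722 0.175 0.04 ]
tool [ 0.734 -0.137  0.   ]
```

View pics/crop.png

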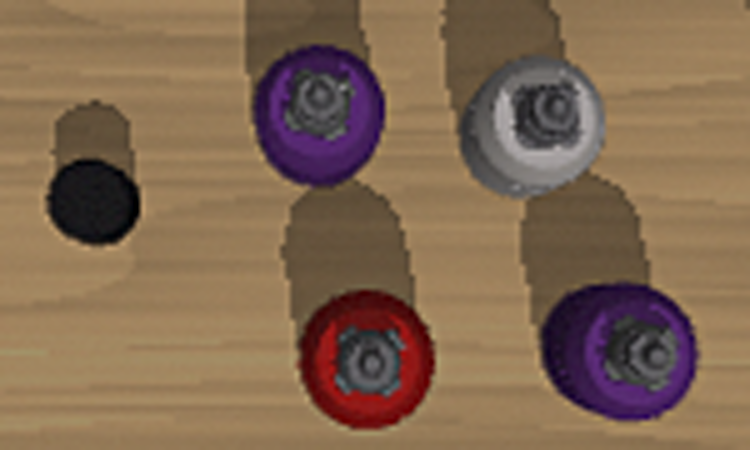

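The crop shows the white bottle at (296,212) with its shoulder disc and grey spout, and the loose black cap at (204,230); both choices hold.

```bash
cat >> h.py <<'E'
from scipy.spatial.transform import Rotation as Ro
def shift(target, yaw=None):
    s=arm.get_state(); R=Ro.from_euler('xyz',s['ee_rot'])
    d=R.inv().apply(np.array(target)-s['eef_pos'])
    print('at',np.round(s['eef_pos'],4),'rot',np.round(s['ee_rot'],3),'q',np.round(s['q'],2),'F',np.round(s['force'],1),'w',round(s['width'],4),'t',round(s['t'],1))
    print('dxyz units',np.round(d/.25,3), '' if yaw is None else ('rz',round(float(((s['ee_rot'][2]-yaw+np.pi)%(2*np.pi)-np.pi)/(np.pi/4)),3)))
E
python3 - <<'E'
from h import *
f=grab("top"); g=grab("side")
for p,z in (((296.4,211.4),.179),((295.2,214),.12),((204,230.4),.065),((403,187),.25)): print(onz(f,*p,z).round(4))
o,d=ray(g,221,206);o2,d2=ray(f,296.4,211.4)
a=np.linalg.lstsq(np.c_[d,-d2],o2-o,rcond=None)[0]; print('tri tip',o+a[0]*d,o2+a[1]*d2)
shift([.40,.25,.27])
E
```

```text
[ 0.5002 -0.2442  0.179 ]
[ 0.4992 -0.2491  0.12  ]
[0.455  0.0098 0.065 ]
[ 0.5544 -0.4949  0.25  ]
tri tip [ 0.50433888 -0.24433876  0.16650162] [ 0.50152694 -0.24594909  0.16643034]
at [0.2217 0.6373 0.2261] rot [ 3.141 -0.    -0.335] q [ 1.52  0.36  0.01 -0.   -1.22 -0.29] F [0.5 0.3 0.9] w 0.0877 t 0.2
dxyz units [ 1.183  1.229 -0.175]
```

Call:
{"api": "jog_arm", "payload": {"steps": [[[0,0.6,0.6,-0.17,0,0,0],[0,0.6,0.6,-0.17,0,0,0],[0,0.6,0.6,-0.17,0,0,0],[0,0.6,0.6,-0.17,0,0,0],[0,0.6,0.6,-0.17,0,0,0]]]}}

```text
t: 0.75
eef_pos: [0.3155, 0.4433, 0.2708]
ee_rot: [-3.14, -0.0, -0.337]
force: [0.5, 0.6, 1.2]
width: 0.0877
gripper_force: 0.0
```

Call:
{"api": "jog_arm", "payload": {"steps": [[[0,0.58,0.63,0,0,0,0],[0,0.58,0.63,0,0,0,0],[0,0.58,0.63,0,0,0,0],[0,0.58,0.63,0,0,0,0],[0,0.58,0.63,0,0,0,0],[0,0.58,0.63,0,0,0,0]]]}}

```text
t: 1.35
eef_pos: [0.4, 0.2486, 0.2693]
ee_rot: [-3.141, -0.0, -0.338]
force: [0.2, 0.5, 0.5]
width: 0.0876
gripper_force: 0.0
```

```bash
python3 -c "
from h import *
shift([.5,-.246,.27],0.8)"
```

```text
at [0.4    0.2486 0.2693] rot [-3.141 -0.    -0.338] q [ 0.98 -0.01 -0.35 -0.   -1.23  0.26] F [0.2 0.5 0.5] w 0.0876 t 1.4
dxyz units [ 1.033  1.734 -0.004] ('rz', -1.449)
```

Call:
{"api": "jog_arm", "payload": {"steps": [[[0,0.52,0.87,0,0,0,0],[0,0.52,0.87,0,0,0,0],[0,0.52,0.87,0,0,0,0],[0,0.52,0.87,0,0,0,0],[0,0.52,0.87,0,0,0,0],[0,0.52,0.87,0,0,0,0]]]}}

```text
t: 1.95
eef_pos: [0.4512, -0.0013, 0.2689]
ee_rot: [3.141, 0.0, -0.339]
force: [-0.2, 0.1, 0.2]
width: 0.0879
gripper_force: 0.0
```

Call:
{"api": "jog_arm", "payload": {"steps": [[[0,0.51,0.86,0,0,0,0],[0,0.51,0.86,0,0,0,0],[0,0.51,0.86,0,0,0,0],[0,0.51,0.86,0,0,0,0],[0,0.51,0.86,0,0,0,0],[0,0.51,0.86,0,0,0,0]]]}}

```text
t: 2.55
eef_pos: [0.5017, -0.2465, 0.2676]
ee_rot: [3.14, 0.002, -0.339]
force: [-1.6, 0.7, -0.6]
width: 0.0877
gripper_force: 0.0
```

```bash
python3 -c "
from h import *
f=grab('wrist','w1'); print(np.round(ray(f,256,192),3).tolist(), proj(f,[.5,-.246,.179]),proj(f,[.5,-.246,.12]))
shift([.5,-.246,.22])"
```

```text
[[0.579, -0.274, 0.426], [-0.285, 0.093, -0.954]] [253.57572963 199.10607754] [253.59906249 180.90187105]
at [ 0.5013 -0.2445  0.2676] rot [ 3.141e+00  2.000e-03 -3.380e-01] q [-0.1   0.14 -0.18 -0.   -1.25  1.34] F [ 0.3  0.2 -0.1] w 0.0875 t 2.6
dxyz units [-0.002  0.007  0.191]
```

View pics/w1.png

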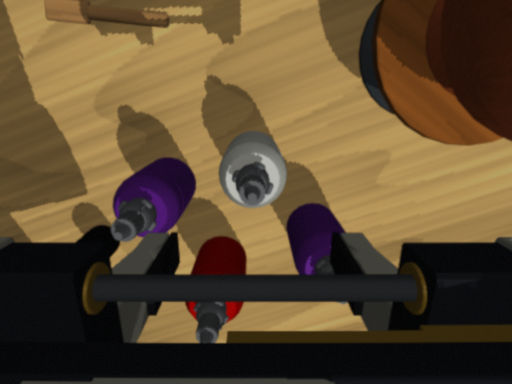

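The wrist view shows the white bottle at (253,185) with its nozzle near (254,200), about where predicted. Taking a tight crop to pin it down.

```bash
python3 -c "
from h import *
c=cv2.imread('pics/w1.png')[125:220,205:305]
cv2.imwrite('pics/w1c.png',cv2.resize(c,None,fx=6,fy=6,interpolation=cv2.INTER_CUBIC))"
```

```text
(no output)
```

View pics/w1c.png

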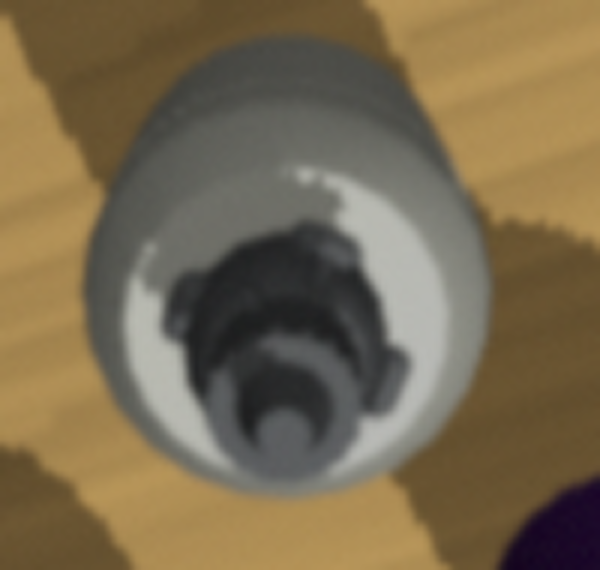

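```bash
python3 -c "
from h import *
f=grab('wrist'); print(onz(f,252.7,196.3,.179),onz(f,252.7,178.7,.12))
shift([.503,-.2455,.1455])"
```

```text
[ 0.50217012 -0.24402192  0.179     ] [ 0.50208452 -0.24374755  0.12      ]
at [ 0.5011 -0.2431  0.2679] rot [ 3.141e+00  2.000e-03 -3.370e-01] q [-0.1   0.14 -0.19 -0.   -1.25  1.33] F [-0.2  0.8 -0.2] w 0.0877 t 2.6
dxyz units [0.011 0.006 0.49 ]
```

Call:
{"api": "jog_arm", "payload": {"steps": [[[0,0.004,0,0.12,0,0,0],[0,0.004,0,0.24,0,0,0],[0,0.004,0,0.36,0,0,0],[0,0.004,0,0.48,0,0,0],[0,0.004,0,0.48,0,0,0],[0,0.004,0,0.48,0,0,0],[0,0.004,0,0.48,0,0,0]]]}}

```text
t: 3.35
eef_pos: [0.5029, -0.2427, 0.151]
ee_rot: [-3.141, -0.003, -0.333]
force: [-0.1, -0.5, 0.4]
width: 0.0877
gripper_force: 0.0
```

```bash
python3 -c "
from h import *
shift([.502,-.244,.1465])"
```

```text
at [ 0.5029 -0.2427  0.151 ] rot [-3.141e+00 -3.000e-03 -3.330e-01] q [-0.1   0.23 -0.36  0.   -0.98  1.34] F [-0.1 -0.5  0.4] w 0.0877 t 3.4
dxyz units [-0.002  0.006  0.018]
```

Call:
{"api": "jog_arm", "payload": {"steps": [[[0,-0.002,0.006,0.014,0,0,0],[0,-0.002,0.006,0.014,0,0,0],[255,-0.002,0.006,0.014,0,0,0],[255,-0.002,0.006,0.014,0,0,0],[255,-0.002,0.006,0.014,0,0,0],[255,-0.002,0.006,0.014,0,0,0],[255,-0.002,0.006,0.014,0,0,0],[255,-0.002,0.006,0.014,0,0,0]]], "newtons": 15}}

```text
t: 4.15
eef_pos: [0.5004, -0.2446, 0.1455]
ee_rot: [3.142, 0.0, -0.335]
force: [-0.0, -0.2, -0.6]
width: 0.0447
gripper_force: 0.0
```

Call:
{"api": "jog_arm", "payload": {"steps": [[[255,0,0,0,0,0,0],[255,0,0,0,0,0,0],[255,0,0,0,0,0,0],[255,0,0,0,0,0,0]]]}}

```text
t: 4.55
eef_pos: [0.5005, -0.2443, 0.1455]
ee_rot: [-3.141, -0.0, -0.335]
force: [0.3, 1.8, -1.0]
width: 0.0225
gripper_force: 15.0
```

Call:
{"api": "jog_arm", "payload": {"steps": [[[255,0,0,0,0,0,0.15],[255,0,0,0,0,0,0.3],[255,0,0,0,0,0,0.45],[255,0,0,0,0,0,0.6],[255,0,0,0,0,0,0.75],[255,0,0,0,0,0,0.9],[255,0,0,0,0,0,1.0],[255,0,0,0,0,0,1.0]]]}}

```text
t: 5.35
eef_pos: [0.5008, -0.2446, 0.1456]
ee_rot: [-3.141, -0.0, -1.121]
force: [0.3, -0.7, -0.7]
width: 0.0225
gripper_force: 15.0
```

Call:
{"api": "jog_arm", "payload": {"steps": [[[255,0,0,0,0,0,0.15],[255,0,0,0,0,0,0.3],[255,0,0,0,0,0,0.45],[255,0,0,0,0,0,0.6],[255,0,0,0,0,0,0.75],[255,0,0,0,0,0,0.9],[255,0,0,0,0,0,1.0],[255,0,0,0,0,0,1.0]]]}}

```text
t: 6.15
eef_pos: [0.5004, -0.2445, 0.1455]
ee_rot: [3.141, -0.0, -1.904]
force: [0.2, -0.6, -0.8]
width: 0.0228
gripper_force: 15.0
```

```bash
python3 -c "
from h import *
s=arm.get_state(); print(s['moment'])
shift([.502,-.244,.1465])"
```

```text
[ 0.0392513  -0.18342115 -0.05014597]
at [ 0.5004 -0.2445  0.1455] rot [ 3.141 -0.    -1.904] q [-0.1   0.23 -0.36  0.   -0.97 -0.23] F [ 0.2 -0.6 -0.8] w 0.0228 t 6.2
dxyz units [-0.004 -0.005 -0.004]
```

Call:
{"api": "jog_arm", "payload": {"steps": [[[255,0,0,0,0,0,0.1],[255,0,0,0,0,0,0.2],[255,0,0,0,0,0,0.3],[255,0,0,0,0,0,0.4]]]}}

```text
t: 6.55
eef_pos: [0.5004, -0.2446, 0.1455]
ee_rot: [3.142, -0.0, -2.218]
force: [0.6, 0.1, -0.6]
width: 0.0224
gripper_force: 15.0
```

```bash
python3 -c "
from h import *
for i in range(6): s=arm.get_state(); print(s['moment'].round(3)) if i<1 else 0; 
shift([.502,-.244,.1465])
f=grab('wrist','w2')"
```

```text
[ 0.024 -0.271  0.113]
at [ 0.5004 -0.2446  0.1455] rot [ 3.142 -0.    -2.218] q [-0.1   0.23 -0.36  0.   -0.97 -0.54] F [ 0.6  0.1 -0.6] w 0.0224 t 6.5
dxyz units [-0.006 -0.004 -0.004]
```

View pics/w2.png

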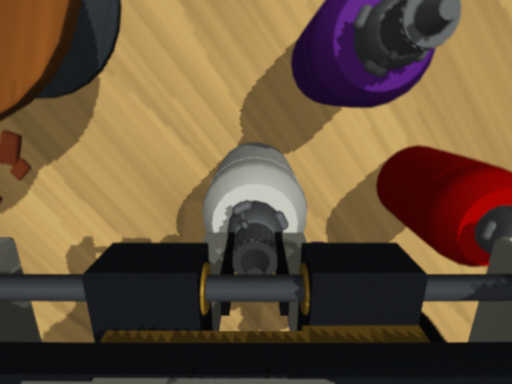

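The wrist view shows the fingers on the spout of the white bottle at (255,250), with the bottle upright. The 0.11 N m twist moment suggests the stop has been reached. I'll release, rise and check.

Call:
{"api": "jog_arm", "payload": {"steps": [[[0,0,0,0,0,0,0],[0,0,0,0,0,0,0],[0,0,0,0,0,0,0],[0,0,0,0,0,0,0],[0,0,0,-0.15,0,0,0],[0,0,0,-0.3,0,0,0],[0,0,0,-0.4,0,0,0],[0,0,0,-0.4,0,0,0]]]}}

```text
t: 7.4
eef_pos: [0.5024, -0.2452, 0.2499]
ee_rot: [-3.135, 0.003, -2.218]
force: [-0.2, 0.4, -0.3]
width: 0.0812
gripper_force: 0.0
```

```bash
python3 -c "
from h import *
shift([.44,.01,.25],-1.9)
f=grab('wrist'); p=proj(f,[.5004,-.2446,.15]); print(p,proj(f,[.5004,-.2446,.179]),proj(f,[.5004,-.2446,.12]))
u,v=p.astype(int); c=f['color'][v-50:v+45,u-50:u+50,::-1]; print(u-50,v-50)
cv2.imwrite('pics/w3c.png',cv2.resize(c,None,fx=6,fy=6,interpolation=cv2.INTER_CUBIC))"
```

```text
at [ 0.5024 -0.2452  0.2499] rot [-3.135e+00  3.000e-03 -2.218e+00] q [-0.1   0.15 -0.22  0.   -1.2  -0.55] F [-0.2  0.4 -0.3] w 0.0812 t 7.4
dxyz units [-0.664  0.815 -0.004] ('rz', -0.405)
[256.74150432 194.0908487 ] [256.75512044 205.16734021] [256.73000342 184.78033802]
206 144
```

View pics/w3c.png

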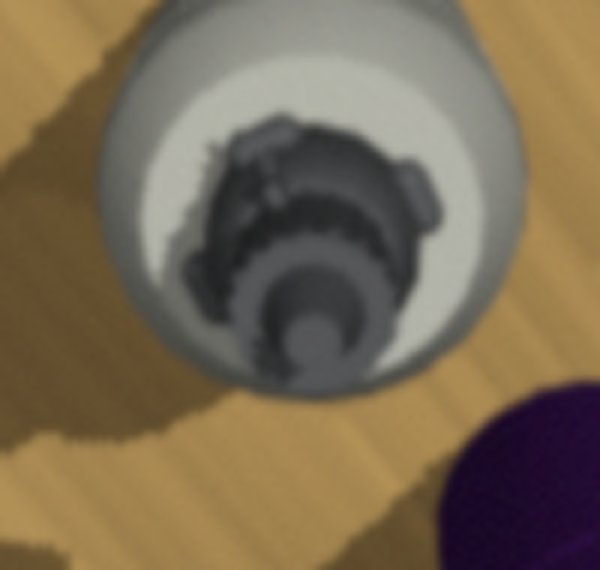

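The crop shows the spout ridge (275,195) in line with the collar ridge (265,175), so the spout is shut. Next is the cap.

```bash
python3 -c "
from h import *
f=grab('wrist'); print(onz(f,258.5,200.7,.179),onz(f,258,179.8,.12))
shift([.455,.01,.25])"
```

```text
[ 0.49532289 -0.24684109  0.179     ] [ 0.49459301 -0.24773821  0.12      ]
at [ 0.5005 -0.2444  0.2459] rot [-3.141e+00  1.000e-03 -2.219e+00] q [-0.1   0.15 -0.22 -0.   -1.2  -0.55] F [ 0.2  0.  -0.3] w 0.0856 t 7.5
dxyz units [-0.701  0.76  -0.016]
```

Call:
{"api": "jog_arm", "payload": {"steps": [[[0,-0.34,0.38,0,0,0,0],[0,-0.34,0.38,0,0,0,0],[0,-0.34,0.38,0,0,0,0],[0,-0.34,0.38,0,0,0,0]]]}}

```text
t: 7.9
eef_pos: [0.4749, -0.117, 0.2446]
ee_rot: [3.14, -0.0, -2.216]
force: [0.5, -0.4, 1.0]
width: 0.0872
gripper_force: 0.0
```

Call:
{"api": "jog_arm", "payload": {"steps": [[[0,-0.35,0.38,0,0,0,0],[0,-0.35,0.38,0,0,0,0],[0,-0.35,0.38,0,0,0,0],[0,-0.35,0.38,0,0,0,0],[0,-0.35,0.38,0,0,0,0]]]}}

```text
t: 8.4
eef_pos: [0.453, 0.0079, 0.2448]
ee_rot: [3.141, -0.001, -2.218]
force: [0.4, 0.4, 0.1]
width: 0.0879
gripper_force: 0.0
```

```bash
python3 -c "
from h import *
f=grab('wrist','w4'); print(proj(f,[.455,.01,.065]),proj(f,[.455,.01,.0]),proj(f,[.48,.01,.065]))
shift([.455,.01,.1])"
```

```text
[253.57045273 176.32433537] [253.67912408 164.4569265 ] [236.40372038 188.92605799]
at [0.4531 0.0074 0.2449] rot [ 3.141e+00 -1.000e-03 -2.219e+00] q [ 0.45 -0.03 -0.42  0.   -1.18 -1.1 ] F [ 0.8 -0.4  0.2] w 0.0876 t 8.4
dxyz units [-0.014  0.     0.579]
```

View pics/w4.png

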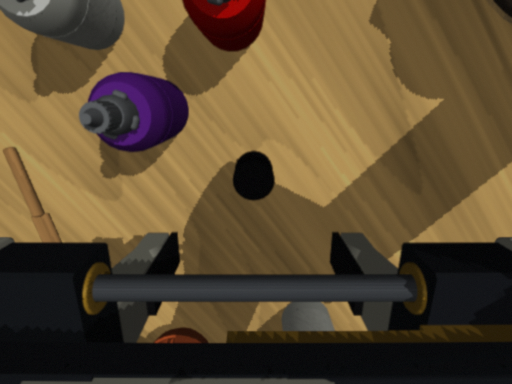

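The wrist view shows the loose cap as the black shape at (254,176), close to the prediction. Purple is at (140,110), so I'll turn the gripper to about yaw -1.9 to clear it.

```bash
cat >> h.py <<'E'
def capfit(f,P0,z0=0.):
    """cap from its dark blob: match blob's bounding box to that of the two rim circles, by shifting P"""
    g=f['color'].max(2); u,v=proj(f,[P0[0],P0[1],z0+.05]).astype(int)
    m=(g<38).astype('uint8'); n,l,s,c=cv2.connectedComponentsWithStats(m); i=l[v,u]; x,y,w,h,a=s[i]
    print('blob',s[i],proj(f,[*P0,z0+.065]))
    from scipy.optimize import fsolve
    th=np.linspace(0,2*np.pi,73)
    def e(p):
        q=np.array([proj(f,[p[0]+.0245*np.cos(t),p[1]+.0245*np.sin(t),z0+zz]) for t in th for zz in(0,.065)])
        return (q.min(0)+q.max(0))/2-[x+w/2-.5,y+h/2-.5]
    p=fsolve(e,P0); print('cap',p.round(4)); return p
E
python3 -c "
from h import *
p=capfit(grab('wrist'),[.455,.01]); shift([p[0],p[1],.11],-1.9)
p=capfit(grab('top'),[.455,.01])"
```

```text
blob [ 234  152   40   48 1531] [253.95602668 176.60703434]
cap [0.4583 0.0135]
at [0.4532 0.007  0.2449] rot [ 3.141e+00 -1.000e-03 -2.220e+00] q [ 0.45 -0.03 -0.42  0.   -1.18 -1.1 ] F [ 0.8 -0.7 -0.8] w 0.0877 t 8.5
dxyz units [-0.034 -0.001  0.54 ] ('rz', -0.408)
blob [150 205  63  67 751] [203.92320584 230.40888597]
cap [0.4331 0.0807]
```

Call:
{"api": "jog_arm", "payload": {"steps": [[[0,-0.03,0,0.14,0,0,-0.15],[0,-0.03,0,0.28,0,0,-0.3],[0,-0.03,0,0.4,0,0,-0.408],[0,-0.03,0,0.52,0,0,-0.408],[0,-0.03,0,0.52,0,0,-0.408],[0,-0.03,0,0.52,0,0,-0.408],[0,-0.03,0,0.52,0,0,-0.408]]]}}

```text
t: 9.25
eef_pos: [0.459, 0.0136, 0.117]
ee_rot: [-3.14, 0.001, -1.9]
force: [1.0, -0.3, 0.1]
width: 0.0876
gripper_force: 0.0
```

```bash
python3 -c "
from h import *
f=grab('wrist'); p=capfit(f,[.457,.0125]); shift([.457,.0125,.027])"
```

```text
blob [ 223  166   63   76 3791] [255.58513201 212.34815966]
cap [0.4585 0.0133]
at [0.4591 0.0138 0.1172] rot [-3.139e+00  2.000e-03 -1.900e+00] q [ 0.46  0.11 -0.6   0.   -0.86 -0.79] F [0.5 0.5 0.3] w 0.0876 t 9.3
dxyz units [0.008 0.007 0.361]
```

Call:
{"api": "jog_arm", "payload": {"steps": [[[0,0.002,0,0.12,0,0,0],[0,0.002,0,0.24,0,0,0],[0,0.002,0,0.36,0,0,0],[0,0.002,0,0.36,0,0,0],[0,0.002,0,0.36,0,0,0],[255,0.002,0,0.36,0,0,0],[255,0.002,0,0.36,0,0,0],[255,0.002,0,0.36,0,0,0]]], "newtons": 30}}

```text
t: 10.1
eef_pos: [0.4585, 0.0136, 0.0267]
ee_rot: [-3.14, 0.002, -1.899]
force: [-0.5, -0.5, 0.0]
width: 0.0691
gripper_force: 0.0
```

Call:
{"api": "jog_arm", "payload": {"steps": [[[255,0,0,0,0,0,0],[255,0,0,0,0,0,0],[255,0,0,0,0,0,0],[255,0,0,0,0,0,0],[255,0,0,0,0,0,0],[255,0,0,0,0,0,0]]]}}

```text
t: 10.7
eef_pos: [0.4578, 0.0133, 0.0258]
ee_rot: [-3.141, 0.0, -1.899]
force: [-1.5, 0.1, 4.5]
width: 0.0489
gripper_force: 30.0
```

Call:
{"api": "jog_arm", "payload": {"steps": [[[255,0,0,-0.1,0,0,0],[255,0,0,-0.3,0,0,0],[255,0,0,-0.5,0,0,0],[255,0,0,-0.7,0,0,0],[255,0,0,-0.86,0,0,0],[255,0,0,-0.86,0,0,0],[255,0,0,-0.86,0,0,0]]]}}

```text
t: 11.4
eef_pos: [0.4578, 0.0134, 0.2412]
ee_rot: [-3.14, 0.002, -1.9]
force: [-0.2, -0.2, -0.3]
width: 0.0494
gripper_force: 30.0
```

```bash
python3 -c "
from h import *
shift([.5005,-.2445,.24])"
```

```text
at [0.4578 0.0134 0.2412] rot [-3.14e+00  2.00e-03 -1.90e+00] q [ 0.46 -0.02 -0.42 -0.   -1.17 -0.79] F [-0.2 -0.2 -0.3] w 0.0494 t 11.4
dxyz units [ 0.921 -0.495  0.004]
```

Call:
{"api": "jog_arm", "payload": {"steps": [[[255,0.2,-0.1,0,0,0,0],[255,0.4,-0.2,0,0,0,0],[255,0.6,-0.32,0,0,0,0],[255,0.76,-0.41,0,0,0,0],[255,0.87,-0.47,0,0,0,0],[255,0.92,-0.495,0,0,0,0],[255,0.92,-0.495,0,0,0,0],[255,0.92,-0.495,0,0,0,0]]]}}

```text
t: 12.2
eef_pos: [0.4998, -0.2441, 0.2389]
ee_rot: [3.139, -0.0, -1.9]
force: [-0.7, 0.6, -0.7]
width: 0.0493
gripper_force: 30.0
```

```bash
python3 -c "
from h import *
shift([.5005,-.2445,.23])
f=grab('wrist'); 
for z in (.12,.143,.179): print(proj(f,[.5005,-.2445,z]))
u,v=proj(f,[.5005,-.2445,.12]).astype(int); c=f['color'][v-60:v+80,u-90:u+90,::-1]; print(u-90,v-60)
cv2.imwrite('pics/w5c.png',cv2.resize(c,None,fx=4,fy=4,interpolation=cv2.INTER_CUBIC))"
```

```text
at [ 0.4998 -0.2441  0.2389] rot [ 3.139 -0.    -1.9  ] q [-0.1   0.16 -0.23 -0.   -1.18 -0.23] F [-0.7  0.6 -0.7] w 0.0493 t 12.2
dxyz units [ 0.001 -0.003  0.036] 
[252.37803823 188.66584322]
[252.28628264 196.14730664]
[252.1081329  210.67981096]
162 128
```

View pics/w5c.png

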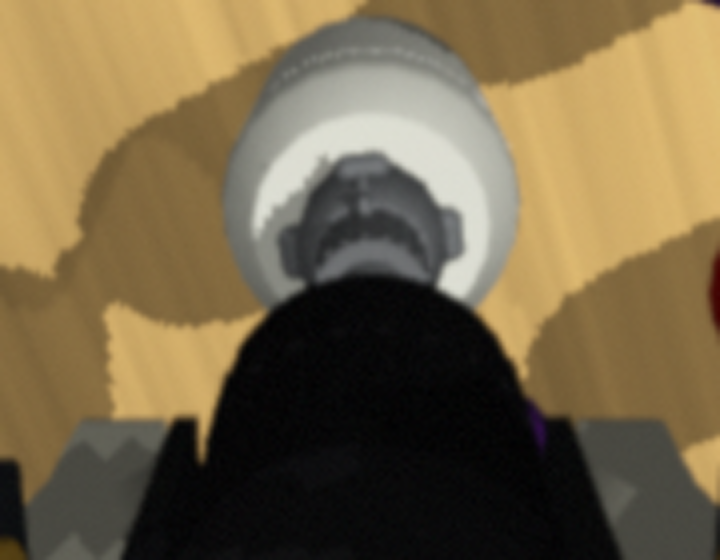

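The crop shows the shut spout, with the ridges aligned at (360,200). The shoulder disc is centred at u=370 and the cap rim at u=371, so they line up sideways. Now checking fore-aft against the rim apex at row 275.

```bash
python3 -c "
from h import *
s=arm.get_state(); f=grab('wrist'); shift([.5005,-.2445,.23])
R=Ro.from_euler('xyz',s['ee_rot']).as_matrix(); x=R[:,0]
c=np.array(s['eef_pos']); rim=c+[0,0,-.0258]
g=lambda P:((proj(f,P)-[162,128])*4).round(1)
print('rim apex', g(rim+.0245*x), 'rim inner', g(rim+.0215*x))
b=np.array([.5005,-.2445,0])
print('disc top',g(b+[0,0,.12]+.028*x),'L/R',g(b+[0,0,.12]+.028*R[:,1]),g(b+[0,0,.12]-.028*R[:,1]))
print('far lug', g(b+[0,0,.1306]+.021*x),'mm/px5', g(b+[0,0,.12]+.033*x))
"
```

```text
at [ 0.5003 -0.2434  0.24  ] rot [ 3.14   0.    -1.898] q [-0.1   0.16 -0.23 -0.   -1.18 -0.23] F [ 0.3 -0.1 -0. ] w 0.0494 t 12.3
dxyz units [ 0.004 -0.002  0.04 ] 
rim apex [364.2 263.5] rim inner [364.2 281.4]
disc top [362.1 123.7] L/R [479.8 239.7] [244.8 239.7]
far lug [362.  163.6] mm/px5 [362.  102.2]
```

```bash
python3 -c "
from h import *
s=arm.get_state(); f=grab('wrist'); g=f['color'].astype(int).max(2)
print('col255 rows 140-205',g[140:206,255].tolist())
for r in (176,180): print(r,g[r,215:295].tolist())
for r in (205,215,225): print(r,g[r,200:305].tolist())
R=Ro.from_euler('xyz',s['ee_rot']).as_matrix(); x=R[:,0]
c=np.array(s['eef_pos']); rim=c+[0,0,-.0258]
print(c,proj(f,rim+.0245*x),proj(f,[.5005,-.2445,.12]+.028*x),proj(f,[.5005,-.2445,.12]+.038*x))
"
```

```text
col255 rows 140-205 [125, 123, 134, 150, 165, 172, 176, 177, 180, 182, 185, 186, 188, 190, 196, 208, 217, 222, 222, 221, 222, 222, 222, 212, 172, 123, 109, 117, 121, 113, 91, 76, 76, 81, 81, 81, 86, 90, 88, 77, 67, 57, 52, 51, 54, 66, 82, 103, 113, 115, 112, 96, 81, 75, 74, 68, 43, 19, 8, 10, 9, 6, 8, 8, 8, 8]
176 [133, 131, 124, 109, 112, 117, 119, 123, 124, 129, 137, 166, 206, 220, 221, 221, 221, 218, 207, 185, 154, 141, 137, 126, 89, 59, 52, 52, 57, 61, 66, 70, 65, 60, 57, 56, 63, 82, 95, 94, 86, 93, 95, 94, 94, 93, 92, 90, 87, 85, 82, 80, 76, 75, 88, 130, 181, 213, 219, 220, 220, 221, 221, 221, 221, 221, 221, 217, 207, 190, 183, 179, 177, 175, 173, 168, 166, 179, 201, 206]
180 [134, 135, 128, 113, 111, 113, 116, 122, 123, 129, 155, 198, 217, 218, 211, 194, 156, 139, 137, 138, 138, 135, 119, 77, 55, 58, 62, 65, 69, 76, 83, 91, 94, 79, 60, 50, 53, 65, 71, 73, 67, 59, 57, 60, 66, 76, 84, 89, 98, 103, 101, 96, 90, 87, 81, 76, 75, 86, 99, 108, 110, 127, 172, 212, 221, 221, 221, 220, 214, 198, 183, 177, 174, 172, 170, 168, 176, 194, 206, 208]
205 [127, 128, 129, 129, 130, 131, 130, 128
[... 625 characters left out ...]
, 6, 7, 5, 8, 11, 8, 8, 8, 9, 8, 6, 8, 9, 8, 10, 9, 10, 7, 10, 10, 11, 8, 8, 10, 9, 8, 11, 8, 7, 9, 28, 85, 162, 204, 211, 208, 204, 196, 180, 142, 123, 119, 119, 119, 120, 120, 119, 122, 125]
225 [196, 197, 198, 202, 203, 202, 201, 201, 203, 204, 207, 210, 210, 209, 207, 199, 171, 89, 20, 7, 6, 7, 5, 5, 6, 8, 6, 9, 6, 5, 7, 6, 7, 7, 6, 6, 8, 7, 8, 9, 6, 8, 7, 7, 7, 6, 6, 6, 8, 8, 8, 5, 5, 8, 5, 7, 8, 8, 7, 6, 7, 6, 8, 8, 6, 8, 10, 7, 6, 6, 5, 5, 6, 6, 7, 6, 5, 6, 6, 7, 6, 4, 8, 5, 6, 4, 8, 10, 14, 13, 12, 23, 56, 95, 116, 122, 126, 126, 126, 123, 120, 117, 118, 117, 119]
[ 0.50027291 -0.24337755  0.23995986] [253.0971434  193.82329848] [252.78367924 158.45946398] [252.76505556 147.6847305 ]
```

Sideways is fine, but fore-aft I can't tell camera bias from a real offset. I'll turn the hand 90° in place and look again: a bias turns with the hand, a real offset does not.

Call:
{"api": "jog_arm", "payload": {"steps": [[[255,0,0,0,0,0,-0.18],[255,0,0,0,0,0,-0.36],[255,0,0,0,0,0,-0.54],[255,0,0,0,0,0,-0.72],[255,0,0,0,0,0,-0.9],[255,0,0,0,0,0,-1.0]]]}}

```text
t: 12.95
eef_pos: [0.5008, -0.2431, 0.2409]
ee_rot: [-3.141, -0.0, -1.107]
force: [-0.4, -0.4, 0.1]
width: 0.049
gripper_force: 30.0
```

Call:
{"api": "jog_arm", "payload": {"steps": [[[255,0,0,0,0,0,-0.18],[255,0,0,0,0,0,-0.36],[255,0,0,0,0,0,-0.54],[255,0,0,0,0,0,-0.72],[255,0,0,0,0,0,-0.9],[255,0,0,0,0,0,-1.0],[255,0,0,0,0,0,-1.0],[255,0,0,0,0,0,-1.0]]]}}

```text
t: 13.75
eef_pos: [0.5007, -0.2436, 0.2408]
ee_rot: [-3.141, -0.0, -0.33]
force: [0.2, 0.2, -0.8]
width: 0.0489
gripper_force: 30.0
```

```bash
cat >> h.py <<'E'
def relook():
    f=grab('wrist'); s=arm.get_state(); f=grab('wrist'); g=f['color'].astype(int).max(2)
    R=Ro.from_euler('xyz',s['ee_rot']).as_matrix(); x=R[:,0]; c=np.array(s['eef_pos']); rim=c+[0,0,-.0258]
    print(c,s['ee_rot'],'pred rim apex',proj(f,rim+.0245*x),'disc top',proj(f,[.5005,-.2445,.12]+.028*x))
    print('col',g[140:206,255].tolist())
    for r in (172,176,180): print(r,g[r,215:300].tolist())
    for r in (215,225): e=np.where(g[r,190:320]<38)[0]+190; print(r,e.min(),e.max())
E
python3 -c "
from h import *
relook()"
```

```text
[ 0.5007185  -0.2437361   0.24078002] [-3.14145500e+00 -3.93517019e-04 -3.29779062e-01] pred rim apex [253.36591202 191.72520196] disc top [254.46530352 157.78951206]
col [96, 96, 97, 98, 103, 101, 102, 106, 114, 120, 124, 127, 128, 130, 131, 131, 132, 133, 133, 137, 139, 140, 142, 141, 141, 141, 140, 142, 141, 131, 98, 72, 70, 76, 73, 63, 56, 54, 54, 58, 59, 62, 63, 63, 57, 47, 45, 44, 44, 45, 46, 53, 58, 64, 68, 63, 40, 16, 7, 7, 10, 7, 7, 7, 5, 7]
172 [203, 203, 204, 205, 207, 206, 199, 170, 118, 95, 100, 105, 107, 111, 112, 113, 115, 120, 129, 139, 139, 139, 141, 141, 140, 141, 140, 140, 141, 141, 140, 140, 140, 134, 113, 83, 65, 68, 71, 71, 70, 72, 72, 74, 75, 75, 75, 77, 95, 117, 128, 132, 139, 155, 187, 210, 218, 223, 224, 224, 225, 225, 225, 225, 225, 225, 220, 206, 183, 171, 166, 165, 164, 161, 160, 159, 155, 146, 132, 134, 138, 135, 135, 133, 131]
176 [205, 206, 206, 206, 206, 205, 187, 130, 99, 101, 102, 107, 109, 113, 114, 118, 144, 189, 214, 214, 197, 159, 142, 142, 141, 140, 141, 140, 140, 137, 127, 101, 73, 55, 48, 47, 53, 56, 58, 57, 56, 55, 56, 56, 55, 55, 54, 52, 51, 51, 49, 51, 50, 56, 74, 100, 121, 138, 148, 168, 197, 191, 196, 218, 225, 225, 225, 225, 222, 211, 194, 178, 171, 170, 167, 165, 162, 158, 147, 129, 125, 126, 127, 127, 128]
180 [212, 213, 212, 213, 211, 201, 166, 114, 98, 103, 106, 110, 112, 116, 125, 165, 203, 202, 162, 142, 140, 140, 141, 142, 141, 140, 138, 130, 101, 64, 47, 47, 47, 50, 51, 54, 55, 56, 58, 61, 59, 61, 61, 61, 61, 62, 61, 61, 59, 57, 58, 57, 58, 59, 56, 54, 50, 52, 72, 112, 150, 186, 215, 224, 225, 225, 224, 225, 225, 224, 221, 206, 184, 173, 172, 169, 168, 164, 160, 149, 131, 131, 133, 133, 135]
215 223 286
225 218 293
```

The two views agree on a camera bias below 0.5 mm and put the bottle at about (0.498, -0.247). I'll correct and lower over the spout in stages.

```bash
python3 -c "
from h import *
shift([.499,-.2472,.175])"
```

```text
at [ 0.5007 -0.2439  0.2407] rot [-3.141 -0.    -0.33 ] q [-0.1   0.16 -0.23 -0.   -1.18  1.34] F [1.3 0.2 0.4] w 0.0491 t 13.8
dxyz units [-0.002  0.015  0.263]
```

Call:
{"api": "jog_arm", "payload": {"steps": [[[255,-0.002,0.015,0,0,0,0],[255,-0.002,0.015,0,0,0,0],[255,-0.002,0.015,0.06,0,0,0],[255,-0.002,0.015,0.13,0,0,0],[255,-0.002,0.015,0.19,0,0,0],[255,-0.002,0.015,0.26,0,0,0],[255,-0.002,0.015,0.26,0,0,0],[255,-0.002,0.015,0.26,0,0,0]]], "newtons": 45}}

```text
t: 14.65
eef_pos: [0.499, -0.248, 0.1758]
ee_rot: [3.141, 0.0, -0.329]
force: [-0.3, 0.1, -0.1]
width: 0.0487
gripper_force: 45.0
```

```bash
python3 -c "
from h import *
shift([.499,-.2472,.158])"
```

```text
at [ 0.499  -0.248   0.1758] rot [ 3.141  0.    -0.329] q [-0.11  0.21 -0.32  0.   -1.04  1.35] F [-0.3  0.1 -0.1] w 0.0487 t 14.7
dxyz units [-0.001 -0.003  0.071]
```

Call:
{"api": "jog_arm", "payload": {"steps": [[[255,0,0,0.02,0,0,0],[255,0,0,0.04,0,0,0],[255,0,0,0.055,0,0,0],[255,0,0,0.07,0,0,0],[255,0,0,0.07,0,0,0],[255,0,0,0.07,0,0,0]]]}}

```text
t: 15.25
eef_pos: [0.4992, -0.2478, 0.1582]
ee_rot: [3.142, -0.0, -0.328]
force: [0.7, 0.1, -0.2]
width: 0.0489
gripper_force: 45.0
```

Call:
{"api": "jog_arm", "payload": {"steps": [[[255,0,0,0.006,0,0,0],[255,0,0,0.012,0,0,0],[255,0,0,0.018,0,0,0],[255,0,0,0.018,0,0,0],[255,0,0,0.018,0,0,0]]]}}

```text
t: 15.75
eef_pos: [0.4999, -0.2479, 0.1546]
ee_rot: [-3.141, -0.002, -0.328]
force: [0.4, 1.9, 5.7]
width: 0.0492
gripper_force: 45.0
```

Call:
{"api": "jog_arm", "payload": {"steps": [[[255,0,0,0.006,0,0,0],[255,0,0,0.012,0,0,0],[255,0,0,0.018,0,0,0],[255,0,0,0.024,0,0,0],[255,0,0,0.024,0,0,0],[255,0,0,0.024,0,0,0]]]}}

```text
t: 16.35
eef_pos: [0.4984, -0.2476, 0.1468]
ee_rot: [3.142, 0.002, -0.329]
force: [1.2, -0.4, -4.9]
width: 0.0489
gripper_force: 45.0
```

Call:
{"api": "jog_arm", "payload": {"steps": [[[255,0,0,0.006,0,0,0],[255,0,0,0.01,0,0,0],[255,0,0,0.01,0,0,0],[255,0,0,0.01,0,0,0]]]}}

```text
t: 16.75
eef_pos: [0.4997, -0.2478, 0.1458]
ee_rot: [-3.141, -0.002, -0.328]
force: [2.4, 2.9, 3.8]
width: 0.0489
gripper_force: 45.0
```

Call:
{"api": "jog_arm", "payload": {"steps": [[[255,0,0,0.004,0,0,0],[255,0,0,0.008,0,0,0],[255,0,0,0.008,0,0,0],[255,0,0,0.008,0,0,0]]]}}

```text
t: 17.15
eef_pos: [0.5001, -0.248, 0.1458]
ee_rot: [3.142, -0.003, -0.328]
force: [-2.6, 5.5, 19.1]
width: 0.049
gripper_force: 45.0
```

Call:
{"api": "jog_arm", "payload": {"steps": [[[255,0,0,0,0,0,0],[255,0,0,0,0,0,0],[255,0,0,0,0,0,0],[255,0,0,0,0,0,0],[255,0,0,0,0,0,0]]]}}

```text
t: 17.65
eef_pos: [0.5001, -0.248, 0.1458]
ee_rot: [3.142, -0.003, -0.328]
force: [-3.4, 5.3, 19.4]
width: 0.049
gripper_force: 45.0
```

```bash
python3 -c "
from h import *
f=grab('side'); c=f['color'][140:290,140:290,::-1]
g=grab('wrist')['color'][:,:,::-1]
cv2.imwrite('pics/end.png',np.hstack([cv2.resize(c,(384,384),interpolation=cv2.INTER_CUBIC),g[:,60:460]]))
shift([.499,-.2472,.1458])"
```

```text
at [ 0.5001 -0.248   0.1458] rot [ 3.142e+00 -3.000e-03 -3.280e-01] q [-0.11  0.23 -0.36  0.   -0.97  1.35] F [-1.8  6.2 18.8] w 0.0489 t 17.8
dxyz units [-0.005 -0.002 -0.   ]
```

View pics/end.png

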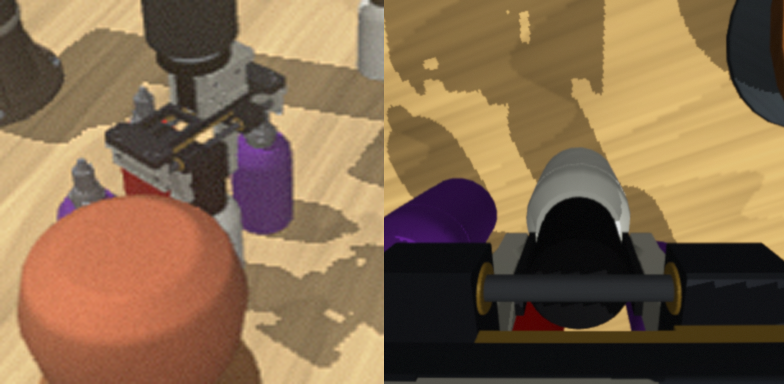

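The picture shows the cap seated on the white bottle's shoulder, in the fingers at about (577,260) and upright, held steadily with about 19 N of push. Handing in.

```bash
python3 -c "
from h import *
print(arm.job_done())"
```

```text
the job is handed in; nothing more can be done
None
```

The spout is screwed shut, the overcap is snapped onto the shoulder, and I handed the job in with the cap still gripped and pressed down at about 19 N; no verdict came back.

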